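# Tag the order and present the fruit dish at the pass

## Robot

A 6-joint arm with a two-finger parallel gripper is mounted at the origin on the work surface. World frame = base frame: x ahead of the robot, y to its left, z up, the work surface at z = 0. Lengths are in mm, angles in degrees, forces in N, time in s.
With the tool pointing down it reaches from about 300 to 850 mm from the base axis. Payload 4.2 kg.
Tool frame: the origin (TCP) lies at the very end of the fingers, on their centre line; the grasp point (between the pads) lies 19 mm behind it; z points along the fingers, y is the line along which they close (so a half turn about z gives the same grasp; the last joint's range is limited). The gripper opens to 91 mm and grips with 3 to 60 N. Pads are 32 mm wide; open, the fingers measure 118 mm over their backs; the gripper's body (76 mm by 178 mm) begins 60 mm behind the grasp point.
Start: joints at [-76.948, 18.312, 89.639, -0, 72.044, -1.146], TCP at [141.034, -557.452, 213.976] pointing down, gripper open.
Joint ranges: [-177.97, 177.97], [-48.28, 115.42], [12.27, 149.76], [-77.06, 257.06], [2.81, 150.46], [-146.56, 146.56]. Speed limits (degrees/s): [147.25, 147.25, 180, 180, 180, 180].

## Interface

Orientations are given as [roll, pitch, yaw] about the fixed x, y, z axes, in that order (R = Rz(yaw) Ry(pitch) Rx(roll)).
In Python, from workcell import env, eyes gives the robot as it stands.
- The arm moves only by the tool send_rows, never from a script. Its argument "targets" is text: rows parted by semicolons, each of 7 numbers parted by spaces: the shift along the tool's x, y, z in m, then the turn, a rotation vector about the tool's x, y, z in degrees, then the opening in per cent of the stroke, from 0 (shut) to 100 (fully open). A call has 1 to 12 rows; each row is the pose to reach, as a shift and turn from the pose commanded when the call began, along the tool's axes at that moment; what a row does not reach only later rows make up. A row lasts 1/12 s, in which the tool goes at most 41.7 mm and 7.16 degrees, less where a joint would pass 70% of its speed; a pose out of reach is approached as far as the arm can. A call with a gripper value outside its range is refused whole. The fingers move at their own pace and stop on an object; "grip_force" is the grip in N (left out, the last holds). Time passes only in rows, so rows that repeat a pose let the fingers close. It gives the time, the measured TCP pose, the force, the opening and the grip force at its end, in the units of the state.
- env.state(): the state, without advancing time (a new reading comes with each control period).
- eyes.grab_frame(name): name is "side" or "top" or "wrist"; returns a dict with "image" (384x512x3 uint8, blue, green, red), "fovy" (degrees; the focal length in pixels is half the picture's height over the tangent of half this angle, whatever the lens; pixels are square), "cx", "cy" (the principal point, pixels), "eye" and "attitude" of the camera in the world. Camera axes: x right, y up, looking along -z (the intrinsics and any distortion apply to the point x, -y, -z); pixel columns grow to the right and rows downward; lengths in mm; the calibration is good to about 2 mm. The wrist camera is an equidistant fisheye: a pixel r from the principal point sees the ray r / f radians off the axis. A picture is of the moment at which its call begins. There is no depth.
- env.job_done(): hands the job in; it is judged then, once.
The state is a dict: "time_s": time; "qpos": joint angles; "qvel": joint speeds; "effort": joint torques, N m; "ee_pos": TCP position; "ee_rot": TCP orientation; "force": force on the tool from outside, world axes, zero at the start; "torque": the same for the moment, N m; "gripper_width": finger opening in mm; "gripper_force": force on a finger pad.
Only numpy, scipy, OpenCV 4.12 (cv2) and the standard library are available. Lean on these libraries where they do the work, as an engineer would, in place of code of your own. Each camera call takes 0.05 s, during which the arm holds its last target. There are 200 camera calls.

## Task

Take the flat metal order tag out of its wooden rack, push it straight down into the slotted block at the end of the white serving board until its shoulders rest on the block, and let go of it. Then lift the steel dish by the wooden grip of its arched handle, always keeping it level so that the loose clementine stays in the middle, and turn it a quarter turn so that its thumb tab points straight towards the tag. Finish still holding the dish in the air, level and still, 4 to 12 cm above the spot where it stood, with everything else on the bench left as it was.

Things in the scene. Friction and masses are not known exactly. Their poses are not given: they have to be found in the camera images.
- board: White plastic serving board, fixed, 290 x 210 x 8 mm. Its origin is on the bench under the spot where the dish stands (z = 0 at the underside; its top is 8 mm up); its own x axis points along the board to the slotted block, which is 145 mm from the origin; z up. The board reaches from x = -110 to +180 mm and y = -105 to +105 mm.
- slot_mouth (a point): Centre of the slot's mouth, on the top face of the dark steel block (40 x 70 mm, 35 mm tall, standing on the board, so its top is 43 mm above the bench). The slot is 8 mm wide along this frame's x, 44 mm long along its y and 31 mm deep, with a 4 mm chamfer at the mouth. Axes as the board's.
- rack: Dark wooden tag rack, fixed, 110 x 70 x 35 mm, with three slots of the same size as the block's across its x axis at x = -35, 0 and +35 mm. Its origin is under its centre. The tag stands in the middle slot. The rack is left or right of the board, its place being swapped with the cutlery caddy's.
- tag_center (a point): Centre of the tag's upper part, the part to grip. The tag is a flat 5 mm aluminium plate (50 g) that stands upright: thickness along its x, width along its y, z up. Measured from this point: upper part 38 mm wide, from 22 mm above (top edge) to 22 mm below; shoulder bar 58 mm wide, from 22 to 30 mm below; blade 38 mm wide, from 30 mm below to its tip 58 mm below. When home in a slot, this point is 30 mm above the slot's mouth. Either face may face the dish.
- tag_shoulder (a point): Middle of the underside of the tag's shoulder bar, 30 mm below tag_center; it comes to the slot's mouth when the tag is home.
- dish_grip (a point): Centre of the wooden grip on top of the dish's arched handle: a bar 12 mm thick along the dish's x, 70 mm long along its y, 18 mm tall, its centre 118 mm above the dish's underside, straight above the dish's middle, almost exactly above its centre of mass. Round 8 mm steel legs run down from its ends to the rim at y = +-83 mm. Axes are the dish's: x points to the thumb tab. The dish with fruit weighs about 0.35 to 0.55 kg.
- dish_center (a point): Lowest point of the dish's inner surface, in its middle, 12 mm above its underside. The dish is round stainless steel, 168 mm across and 33 mm tall at the rim; inside it rises at a gentle 5 degrees up to 62 mm from the middle, then a steep rim. Axes are the dish's: x to the thumb tab, z up. At the start the dish stands on the board, its tab pointing roughly to the board's -y side; a quarter turn counter-clockwise from above brings the tab towards the block.
- dish_tab (a point): Middle of the flat thumb tab (28 x 34 x 4 mm) on the dish's rim, 95 mm from the dish's middle along the dish's x, 33 mm above the dish's underside.
- fruit_center (a point): Centre of the loose clementine, a hard ball 50 mm across, about 65 g, lying in the middle of the dish. Its centre is about 37 mm above the dish's underside.
- caddy: Open steel cutlery caddy, empty, fixed, 120 x 100 x 75 mm, origin under its centre; a bystander on the other side of the board from the rack.
- mug: White mug, 80 mm across, 85 mm tall, bystander; origin under its centre.
- sauce: White squeeze bottle, 56 mm across, 150 mm tall, bystander; origin under its centre.
- pepper: Dark wooden pepper mill, 52 mm across, 110 mm tall, bystander; origin under its centre.
- ramekin: White ramekin bowl, 80 mm across, 40 mm tall, bystander; origin under its centre.
- jar: Amber glass jar, 70 mm across, 90 mm tall, bystander; origin under its centre.
- spoon: Steel spoon, 200 mm long, lying flat, bystander; origin under its middle.

How it is judged:
By the outcome, as a careful person would: the job done as asked, in the order asked, and still so for the second after the job is handed in, while the arm keeps its last pose, push and grip.
It also fails if it takes over 67 s, if anything falls off the work surface, if the arm or the gripper's body presses on something with over 40 N, if the wrist force passes 120 N, or if a joint passes its speed limit or range.

## Working session

There is one attempt and no reset: what is moved stays moved. The work goes in short steps, Python scripts to look and compute and a tool call to move; the robot and the scene stay as the last step left them, time stands still between calls to the robot, and variables do not carry over. Pictures are saved under pics/ and viewed, at most 10 in all, crops included, and the job is handed in when it is done.

Besides the shell and the picture viewer there is one more tool, called after "Call:" as name(argument=value, ...) on one line, values as JSON. send_rows: Moves the arm, as the interface text tells. Its arguments: {"type":"object","properties":{"targets":{"type":"string"},"grip_force":{"type":"number"}},"required":["targets"]}

```bash
mkdir -p pics; cat > h.py <<'E'
import numpy as np, cv2
from scipy.spatial.transform import Rotation as R
from workcell import env, eyes
def grab(n,save=None):
    f=eyes.grab_frame(n)
    if save: cv2.imwrite('pics/'+save,f['image'])
    return f
E
python3 - <<'E'
from h import *
fs=[]
for n in ('top','side'):
    f=grab(n); fs.append(f['image']); print(n,{k:(v if np.ndim(v)==0 else np.round(v,3).tolist()) for k,v in f.items() if k!='image'})
for n,i in zip(('top','side'),fs): cv2.imwrite(f'pics/{n}0.png',cv2.resize(i,(800,600)))
print(env.state())
E
```

```text
top {'fovy': 44.67310261012307, 'cx': 259.577535153463, 'cy': 189.70846733574606, 'eye': [283.113, -3.667, 1488.888], 'attitude': [11.812, -0.087, -92.057]}
side {'fovy': 45.22712725524669, 'cx': 248.23422997484985, 'cy': 196.9711028373086, 'eye': [510.338, 1147.508, 1526.014], 'attitude': [39.389, -0.701, -177.289]}
{'time_s': 0.1, 'qpos': array([-7.69489073e+01,  1.83468938e+01,  8.96996733e+01, -5.74394972e-04,
        7.20441558e+01, -1.14669573e+00]), 'qvel': array([ 0.02693909, -0.02075676, -0.17530048, -0.07383416, -0.0228704 ,
        0.01713243]), 'effort': array([-1.12160117e-04, -4.13332915e+01, -2.32510489e+01,  7.29443366e-02,
        4.21909627e-02, -5.93289769e-05]), 'ee_pos': array([ 140.91707877, -556.99383609,  213.21348576]), 'ee_rot': array([-1.79909284e+02, -1.26954102e-03,  1.41979650e+01]), 'force': array([0.73099922, 0.50938817, 0.88328984]), 'torque': array([-0.02999114, -0.01256527,  0.01783525]), 'gripper_force': 0.0, 'gripper_width': 91.27968363887503}
```

View pics/top0.png

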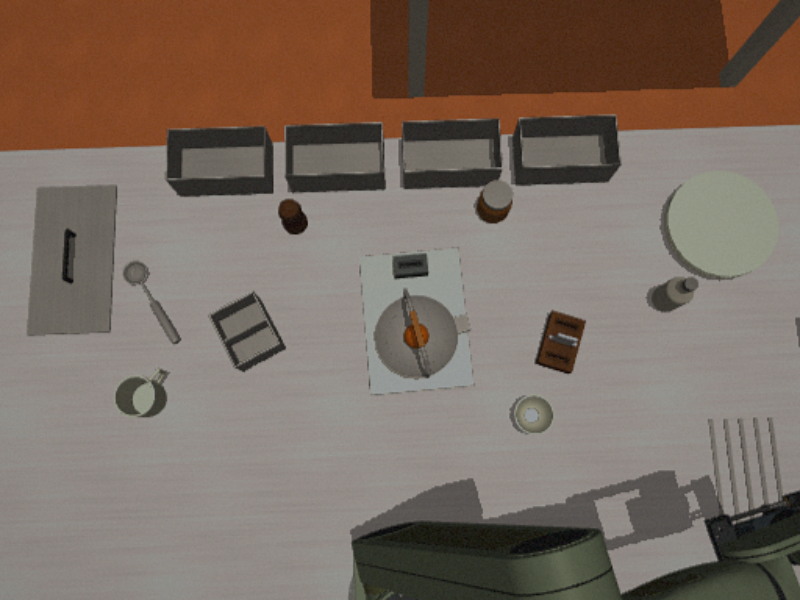

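View pics/side0.png

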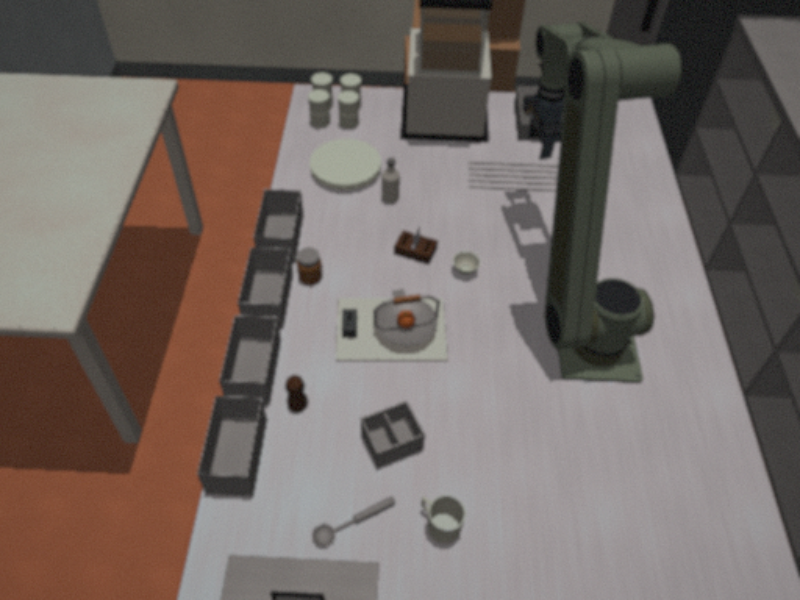

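Top view (800x600 px): block at (410,265), dish at (417,336) with its tab at (462,325), rack at (562,342) with the tag at (564,340), ramekin at (533,415). In the side view the tag is at (417,238) and the handle grip at (407,299).

```bash
cat >> h.py <<'E'
def ray(f,u,v,fish=False):
    h=f['image'].shape[0]; F=h/2/np.tan(np.radians(f['fovy']/2))
    x,y=(u-f['cx']),(v-f['cy'])
    if fish:
        r=np.hypot(x,y)+1e-9; t=r/F; d=np.array([x/r*np.sin(t),-y/r*np.sin(t),-np.cos(t)])
    else: d=np.array([x/F,-y/F,-1.])
    d=R.from_euler('xyz',f['attitude'],degrees=True).apply(d)
    return np.array(f['eye']),d/np.linalg.norm(d)
def onz(f,u,v,z,fish=False):
    e,d=ray(f,u,v,fish); return e+d*(z-e[2])/d[2]
def proj(f,p,fish=False):
    q=R.from_euler('xyz',f['attitude'],degrees=True).inv().apply(np.array(p)-f['eye'])
    F=f['image'].shape[0]/2/np.tan(np.radians(f['fovy']/2)); x,y,z=q[0],-q[1],-q[2]
    if fish:
        r=np.hypot(x,y)+1e-9; t=np.arctan2(r,z); return np.array([f['cx']+F*t*x/r,f['cy']+F*t*y/r])
    return np.array([f['cx']+F*x/z,f['cy']+F*y/z])
def box(f,mask,z,roi,fish=False):
    "min-area rectangle, on the plane z, of the largest blob in roi (u0,v0,u1,v1)"
    m=np.zeros_like(mask); u0,v0,u1,v1=roi; m[v0:v1,u0:u1]=mask[v0:v1,u0:u1]
    c=max(cv2.findContours(m,cv2.RETR_EXTERNAL,cv2.CHAIN_APPROX_NONE)[0],key=cv2.contourArea)[:,0]
    p=np.array([onz(f,u,v,z,fish)[:2] for u,v in c],np.float32)
    return cv2.minAreaRect(p),c
def tri(a,b):
    (e1,d1),(e2,d2)=a,b; A=np.stack([d1,-d2],1); s=np.linalg.lstsq(A,e2-e1,rcond=None)[0]
    p,q=e1+s[0]*d1,e2+s[1]*d2; return (p+q)/2,np.linalg.norm(p-q)
E
python3 - <<'E'
from h import *
f=grab('top'); g=grab('side'); s=.64
hsv=cv2.cvtColor(f['image'],cv2.COLOR_BGR2HSV)
for p in [(380,270),(562,320),(410,335),(640,400),(415,310)]: print(p,hsv[int(p[1]*s),int(p[0]*s)])
brown=((hsv[...,1]>110)&((hsv[...,0]<20)|(hsv[...,0]>170))).astype(np.uint8)*255
dark=(hsv[...,2]<95).astype(np.uint8)*255
m=cv2.morphologyEx(brown,cv2.MORPH_CLOSE,np.ones((9,9)))
print('rack',box(f,m,35,(335,190,385,245))[0])
print('block',box(f,dark,43,(245,155,280,183))[0])
for n,c in dict(bl=(370,393),br=(473,385),tr=(459,248),tl=(360,256)).items(): print(n,onz(f,c[0]*s,c[1]*s,8).round())
print('tag',onz(f,563*s,340*s,35+30+22).round(), tri(ray(f,563*s,340*s),ray(g,417*s,235*s)))
print('grip',tri(ray(f,415*s,322*s),ray(g,407*s,299*s)))
print('tab',onz(f,463*s,325*s,41).round())
e=env.state();print(e['ee_pos'],e['ee_rot'])
E
```

```text
(380, 270) [ 43  15 154]
(562, 320) [ 12 153  60]
(410, 335) [ 12 236 137]
(640, 400) [ 14  19 148]
(415, 310) [ 13  42 108]
rack ((483.21453857421875, -324.2080993652344), (72.4302749633789, 111.138671875), 70.2401123046875)
block ((649.213623046875, -27.088184356689453), (47.083290100097656, 70.51012420654297), 3.869267225265503)
bl [396.  62.   8.]
br [ 405. -147.    8.]
tr [ 692. -133.    8.]
tl [682.  75.   8.]
tag [ 479. -318.   87.] (array([ 480.02914984, -321.63921683,   69.71194923]), np.float64(2.6795926128902594))
grip (array([508.37409851, -30.07673822, 133.19123927]), np.float64(16.499692526493213))
tab [ 523. -130.   41.]
[ 140.98130539 -557.16342856  213.45870777] [-1.79942171e+02 -1.67915154e-03  1.41984053e+01]
```

```bash
cat >> h.py <<'E'
def move(p,yaw,s=None):
    s=s or env.state(); r0=R.from_euler('xyz',s['ee_rot'],degrees=True)
    d=r0.inv().apply(np.array(p)-s['ee_pos'])/1000
    rv=(r0.inv()*R.from_euler('xyz',[180,0,yaw],degrees=True)).as_rotvec(degrees=True)
    print('move',d.round(4),rv.round(2),'now',s['ee_pos'].round(1),s['ee_rot'].round(2),'t',round(s['time_s'],2))
E
python3 -c "
from h import *
move([482,-322,210],70)"
```

```text
move [ 0.3883 -0.1443  0.0036] [-5.00e-02 -3.00e-02 -5.58e+01] now [ 141.  -557.2  213.5] [-179.94   -0.     14.2 ] t 0.2
```

Call:
send_rows(targets="0.388 -0.144 0.004 0 0 -55.8 100;0.388 -0.144 0.004 0 0 -55.8 100;0.388 -0.144 0.004 0 0 -55.8 100;0.388 -0.144 0.004 0 0 -55.8 100;0.388 -0.144 0.004 0 0 -55.8 100;0.388 -0.144 0.004 0 0 -55.8 100;0.388 -0.144 0.004 0 0 -55.8 100;0.388 -0.144 0.004 0 0 -55.8 100;0.388 -0.144 0.004 0 0 -55.8 100;0.388 -0.144 0.004 0 0 -55.8 100;0.388 -0.144 0.004 0 0 -55.8 100;0.388 -0.144 0.004 0 0 -55.8 100")

```text
time_s: 1.2
ee_pos: [483.1, -321.3, 209.4]
ee_rot: [-179.9, 0.0, 70.2]
force: [0.3, -0.8, -0.1]
gripper_width: 90.9
gripper_force: 0.0
```

```bash
python3 - <<'E'
from h import *
f=grab('wrist'); cv2.imwrite('pics/w1.png',cv2.resize(f['image'],(800,600)))
print(f['eye'],f['attitude'],f['fovy'],f['cx'],f['cy']); s=env.state(); print(s['ee_pos'],s['ee_rot'],s['time_s'])
for p in [(480,-322,87),(654,-31,43),(509,-37,126)]: print(proj(f,p,True)/.64)
E
```

```text
[ 506.69910274 -255.62499416  379.74829958] [-14.53301181   0.05499534 -19.79635284] 65.70646984690485 251.87366899561297 192.01032763323155
[ 481.89810714 -322.22656694  209.50150324] [-1.79931856e+02  2.39982086e-02  7.01008290e+01] 1.25
[389.91367956 293.45662807]
[ 471.9691957  -120.95325175]
[ 277.37738446 -127.43219772]
```

View pics/w1.png

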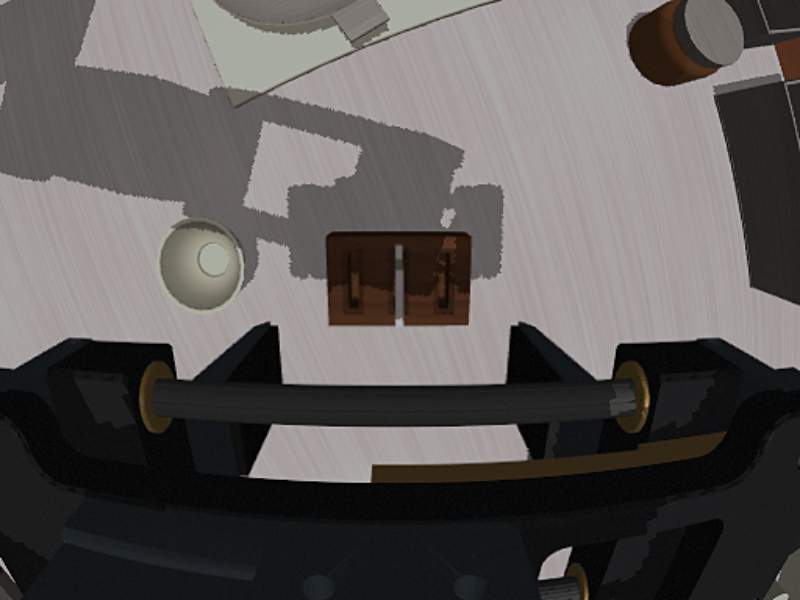

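The wrist view shows the rack between (327,235) and (470,325), the tag as a light strip at u≈399 from v≈243 to 327, and the empty slots at u≈353 and 447. The tag lies centrally between the fingers.

```bash
python3 - <<'E'
from h import *
f=grab('wrist'); s=.64
q=lambda u,v,z: onz(f,u*s,v*s,z,True).round(1)
print('rack top edge L,R',q(328,285,35),q(470,285,35),'far',q(328,325,35),q(469,325,35))
print('slots',q(353,280,35),q(447,280,35))
hsv=cv2.cvtColor(f['image'],cv2.COLOR_BGR2HSV)
m=((hsv[...,1]<50)&(hsv[...,2]>80)).astype(np.uint8)*255
r=m[150:213,240:275]
for v in range(150,213,4):
    u=np.nonzero(m[v,240:275])[0]; print(v, (u.min()+240,u.max()+240,len(u)) if len(u) else None)
move([482,-322,90],70)
E
```

```text
rack top edge L,R [ 431.7 -312.3   35. ] [ 534.1 -349.4   35. ] far [ 419.6 -342.1   35. ] [ 523.7 -379.8   35. ]
slots [ 451.2 -315.3   35. ] [ 518.5 -339.6   35. ]
150 None
154 None
158 (np.int64(254), np.int64(257), 4)
162 (np.int64(254), np.int64(257), 4)
166 None
170 None
174 (np.int64(254), np.int64(258), 5)
178 (np.int64(254), np.int64(258), 5)
182 (np.int64(254), np.int64(258), 5)
186 (np.int64(254), np.int64(258), 5)
190 (np.int64(254), np.int64(258), 5)
194 (np.int64(254), np.int64(258), 5)
198 (np.int64(254), np.int64(258), 5)
202 (np.int64(254), np.int64(258), 5)
206 (np.int64(254), np.int64(258), 5)
210 (np.int64(240), np.int64(274), 35)
move [0.0012 0.0006 0.1197] [-0.06  0.03  0.01] now [ 481.2 -322.9  209.7] [-1.7994e+02  3.0000e-02  7.0010e+01] t 1.3
```

```bash
python3 - <<'E'
from h import *
f=grab('wrist')
p=onz(f,256,208.7,87,True); print(p, p+19*np.array([np.cos(1.2217),np.sin(1.2217),0]))
ps=[env.state() for _ in range(1)]
move([483.8,-328,51],70)
E
```

```text
[ 476.7425715  -346.80990769   87.        ] [ 483.24149835 -328.95594595   87.        ]
move [-0.0034  0.0045  0.1588] [-0.04  0.02 -0.06] now [ 480.9 -323.3  209.8] [-1.7996e+02  2.0000e-02  6.9940e+01] t 1.35
```

Call:
send_rows(targets="-0.005 0.0036 0.03 0 0 0 70;-0.005 0.0036 0.06 0 0 0 60;-0.005 0.0036 0.09 0 0 0 60;-0.005 0.0036 0.115 0 0 0 60;-0.005 0.0036 0.135 0 0 0 60;-0.005 0.0036 0.15 0 0 0 60;-0.005 0.0036 0.159 0 0 0 60;-0.005 0.0036 0.159 0 0 0 60;-0.005 0.0036 0.159 0 0 0 30;-0.005 0.0036 0.159 0 0 0 15;-0.005 0.0036 0.159 0 0 0 15;-0.005 0.0036 0.159 0 0 0 15", grip_force=25)

```text
time_s: 2.35
ee_pos: [484.1, -329.1, 52.1]
ee_rot: [179.9, 0.0, 70.0]
force: [0.5, 0.1, 0.1]
gripper_width: 30.6
gripper_force: 0.0
```

Call:
send_rows(targets="0 0 0 0 0 0 10;0 0 0 0 0 0 7;0 0 0 0 0 0 4;0 0 0 0 0 0 0;0 0 0 0 0 0 0;0 0 0 0 0 0 0;0 0 0 0 0 0 0;0 0 0 0 0 0 0")

```text
time_s: 3.02
ee_pos: [483.6, -328.6, 51.1]
ee_rot: [180.0, 0.0, 70.0]
force: [-0.1, -0.1, 0.8]
gripper_width: 5.1
gripper_force: 25.0
```

```bash
python3 -c "
from h import *
s=env.state();print(s['ee_pos'],s['force'],s['torque'],s['gripper_width'],s['gripper_force'])"
```

```text
[ 483.63106255 -328.61116195   51.05596961] [-0.07415907 -0.13429722  0.79739907] [ 0.06557417 -0.0858392   0.01118393] 5.087580368244198 25.000110268592834
```

Call:
send_rows(targets="0 0 -0.008 0 0 0 0;0 0 -0.025 0 0 0 0;0 0 -0.06 0 0 0 0;0 0 -0.1 0 0 0 0;0 0 -0.135 0 0 0 0;0 0 -0.155 0 0 0 0;0 0 -0.16 0 0 0 0;0.01 0.002 -0.16 0 0 -1 0;0.035 0.006 -0.16 0 0 -3 0;0.07 0.012 -0.16 0 0 -5 0;0.105 0.018 -0.16 0 0 -8 0;0.14 0.024 -0.16 0 0 -11 0")

```text
time_s: 4.02
ee_pos: [553.3, -202.9, 208.1]
ee_rot: [-179.7, -0.1, 81.1]
force: [0.2, 0.1, -0.7]
gripper_width: 4.9
gripper_force: 25.0
```

```bash
python3 -c "
from h import *
s=env.state();print(s['gripper_width'],s['gripper_force']);move([654,-31,211],92.7,s)"
```

```text
4.92663121464951 24.99941110610962
move [ 0.1854  0.073  -0.003 ] [ -0.28  -0.11 -11.56] now [ 553.3 -202.9  208.1] [-1.7972e+02 -8.0000e-02  8.1140e+01] t 4.02
```

Call:
send_rows(targets="0.035 0.014 0 0 0 -3 0;0.07 0.028 0 0 0 -6 0;0.105 0.042 0 0 0 -8 0;0.135 0.053 0 0 0 -10 0;0.16 0.063 0 0 0 -11 0;0.178 0.07 0 0 0 -11.7 0;0.185 0.073 0 0 0 -11.7 0;0.185 0.073 0 0 0 -11.7 0;0.185 0.073 0 0 0 -11.7 0;0.185 0.073 0 0 0 -11.7 0;0.185 0.073 0 0 0 -11.7 0")

```text
time_s: 4.93
ee_pos: [654.3, -35.2, 210.7]
ee_rot: [-180.0, 0.0, 92.6]
force: [-0.8, -0.8, -1.5]
gripper_width: 4.6
gripper_force: 25.0
```

```bash
python3 - <<'E'
from h import *
f=grab('wrist'); cv2.imwrite('pics/w2.png',cv2.resize(f['image'],(800,600)))
s=env.state(); print(s['ee_pos'],s['ee_rot'],s['time_s'])
cv2.imwrite('pics/w2raw.png',f['image']); print(proj(f,(654,-31,43),True)/.64, [ (proj(f,s['ee_pos']+np.array([0,y,z]),True)/.64).round() for y in (-19,19) for z in (36,-44)])
E
```

```text
[654.43290545 -35.22594532 210.96484042] [-1.79980452e+02  1.72929818e-02  9.26013279e+01] 4.9833
[394.15538205 271.23131586] [array([392., 454.]), array([393., 365.]), array([398., 351.]), array([397., 291.])]
```

View pics/w2.png

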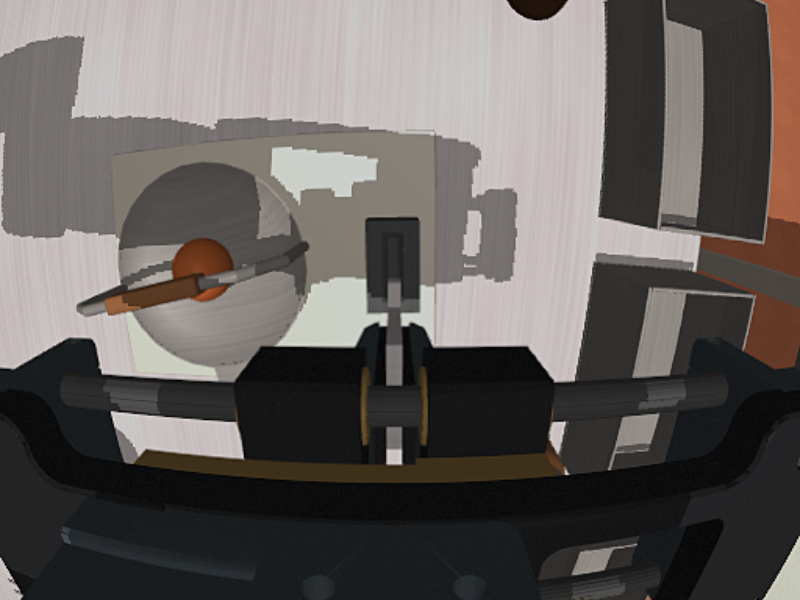

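The wrist view shows the block from u≈366 to 419 and v≈218 to 312, with the slot's upper half at u≈386–403, starting at v≈235. The tag strip is at u≈394, lined up with the slot. The dish grip is at (155,293).

```bash
python3 - <<'E'
import cv2
i=cv2.imread('pics/w2raw.png')[125:215,215:295]
i=cv2.convertScaleAbs(i,alpha=2); cv2.imwrite('pics/c2.png',cv2.resize(i,None,fx=6.5,fy=6.5,interpolation=cv2.INTER_CUBIC))
E
```

```text
(no output)
```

View pics/c2.png

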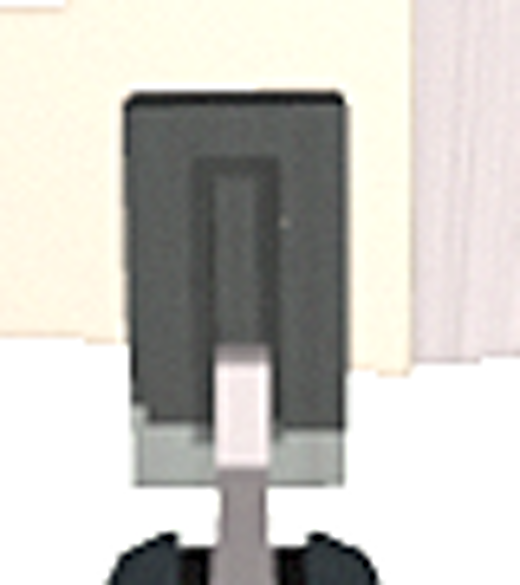

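```bash
python3 - <<'E'
from h import *
f=grab('wrist')
q=lambda u,v,z: onz(f,215+u/6.5-.5,125+v/6.5-.5,z,True)
TL,TR,BR,BL=[q(*c,43) for c in ((125,103),(347,103),(345,485),(136,485))]
print(TL,TR,BR,BL,'c',(TL+TR+BR+BL)/4)
print('ang top',np.degrees(np.arctan2(*(TR-TL)[1::-1])),'bot',np.degrees(np.arctan2(*(BR-BL)[1::-1])),'L',np.degrees(np.arctan2(*(TL-BL)[1::-1]))-90,'R',np.degrees(np.arctan2(*(TR-BR)[1::-1]))-90)
print('slot chamfer end',q(192,156,43),q(279,156,43), 'mid at 300',q(195,300,43),q(277,300,43))
t=env.state()['ee_pos']; print(t,'tip',q(215,345,t[2]-44),q(270,345,t[2]-44))
E
```

```text
[631.42445635   6.65191831  43.        ] [670.21812854   8.39111649  43.        ] [673.74464993 -60.88807119  43.        ] [635.70625705 -62.61347616  43.        ] c [652.77337296 -27.11462814  43.        ]
ang top 2.566965906095968 bot 2.5971314365773566 L 3.537369943123835 R 2.9140143451717933
slot chamfer end [643.53236843  -2.2319353   43.        ] [658.78312789  -1.54741995  43.        ] mid at 300 [645.10728434 -27.9494511   43.        ] [659.67763421 -27.29203843  43.        ]
[654.55820996 -35.12702588 211.10219667] tip [649.7225445  -10.06819064 167.10219667] [655.94086848  -9.78651319 167.10219667]
```

```bash
python3 - <<'E'
from h import *
f=grab('wrist'); s=env.state(); t=s['ee_pos']
q=lambda u,v,z: onz(f,215+u/6.5-.5,125+v/6.5-.5,z,True)
a=(q(214,345,t[2]-16)+q(270,345,t[2]-16))/2; b=(q(214,466,t[2]-8)+q(271,466,t[2]-8))/2
th=np.radians(2.7); n=np.array([-np.sin(th),np.cos(th),0])
print(t,s['ee_rot'],a,b,a-29*n,b-19*n)
E
```

```text
[654.65677986 -34.97955383 211.17550345] [1.79992888e+02 1.34764018e-02 9.26195344e+01] [652.66879431  -4.01146755 195.17550345] [653.1792956  -14.14918889 203.17550345] [654.03488138 -32.97927392 195.17550345] [654.07431816 -33.12809652 203.17550345]
```

Call:
send_rows(targets="0.005 -0.0012 0.01 0 0 -0.2 0;0.005 -0.0012 0.035 0 0 -0.2 0;0.005 -0.0012 0.065 0 0 -0.2 0;0.005 -0.0012 0.09 0 0 -0.2 0;0.005 -0.0012 0.106 0 0 -0.2 0;0.005 -0.0012 0.112 0 0 -0.2 0;0.005 -0.0012 0.112 0 0 -0.2 0;0.005 -0.0012 0.112 0 0 -0.2 0;0.005 -0.0012 0.112 0 0 -0.2 0")

```text
time_s: 5.83
ee_pos: [654.6, -29.1, 100.5]
ee_rot: [179.8, 0.0, 92.9]
force: [0.1, -1.5, -0.3]
gripper_width: 4.8
gripper_force: 25.0
```

```bash
python3 - <<'E'
from h import *
s=env.state(); print(s['ee_pos'],s['ee_rot'],s['force'],s['torque'])
f=grab('wrist'); i=f['image'][100:250,180:330]
i=cv2.convertScaleAbs(i,alpha=2); cv2.imwrite('pics/c3.png',cv2.resize(i,(600,600),interpolation=cv2.INTER_CUBIC))
E
```

```text
[654.60563686 -29.073992   100.45586633] [1.79832253e+02 2.11777180e-02 9.28940553e+01] [ 0.11246284 -1.46988631 -0.26765058] [ 0.0342798  -0.12628769 -0.06262699]
```

View pics/c3.png

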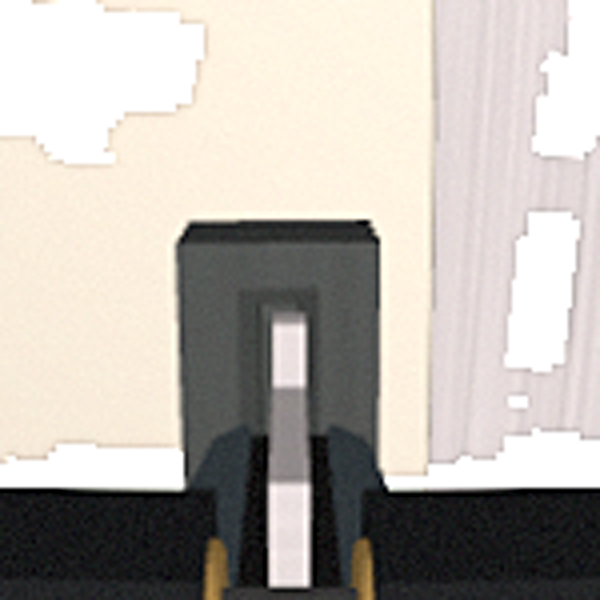

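The crop shows the block from u=180 to 378, the slot's chamfer from u=240 to 317 with its end at v=290, and the tag's shoulder bar end at u=272–306, v=314. The tag is slightly right (+x) of the slot.

```bash
python3 - <<'E'
from h import *
f=grab('wrist'); s=env.state(); t=s['ee_pos']
q=lambda u,v,z: onz(f,180+u/4-.5,100+v/4-.5,z,True)
th=np.radians(2.8); n=np.array([-np.sin(th),np.cos(th),0])
a=(q(272,314,t[2]-16)+q(308,314,t[2]-16))/2; b=(q(272,387,t[2]-8)+q(308,387,t[2]-8))/2
print(t,s['ee_rot'],'tag',a-29*n,b-19*n)
c=(q(240,290,43)+q(317,290,43))/2; e=(q(179,243,43)+q(379,243,43))/2
print('slot',c-26*n,e-35*n); m=(q(184,360,43)+q(379.5,360,43))/2; print('mid',m, m-n*(m[1]+29))
E
```

```text
[654.53595642 -29.09993012 100.5336725 ] [1.79826026e+02 2.37381960e-02 9.28955092e+01] tag [654.22936516 -27.25126573  84.5336725 ] [654.21258055 -27.17035149  92.5336725 ]
slot [652.18567324 -28.28030056  43.        ] [652.26253631 -27.95861924  43.        ]
mid [652.23086666 -16.33076038  43.        ] [652.8497561  -28.98487467  43.        ]
```

Call:
send_rows(targets="-0.0009 -0.0018 0 0 0 0 0;-0.0009 -0.0018 0.004 0 0 0 0;-0.0009 -0.0018 0.008 0 0 0 0;-0.0009 -0.0018 0.012 0 0 0 0;-0.0009 -0.0018 0.016 0 0 0 0;-0.0009 -0.0018 0.02 0 0 0 0;-0.0009 -0.0018 0.024 0 0 0 0;-0.0009 -0.0018 0.027 0 0 0 0;-0.0009 -0.0018 0.027 0 0 0 0")

```text
time_s: 6.68
ee_pos: [651.6, -30.0, 71.0]
ee_rot: [-179.9, -0.0, 92.9]
force: [-0.1, 0.3, -1.0]
gripper_width: 4.8
gripper_force: 25.0
```

```bash
python3 -c "
from h import *
s=env.state();print(s['ee_pos'],s['ee_rot'],s['force'],s['torque'])"
```

```text
[651.60568264 -30.00467915  71.02554072] [-1.79944439e+02 -1.80810116e-03  9.28997359e+01] [-0.13251992  0.28439751 -0.97000755] [ 0.02360526 -0.09680362 -0.04106381]
```

Call:
send_rows(targets="0 0 0.003 0 0 0 0;0 0 0.006 0 0 0 0;0 0 0.009 0 0 0 0;0 0 0.011 0 0 0 0;0 0 0.012 0 0 0 0;0 0 0.0125 0 0 0 0;0 0 0.0125 0 0 0 0;0 0 0.0125 0 0 0 0")

```text
time_s: 7.35
ee_pos: [651.9, -30.0, 59.5]
ee_rot: [180.0, 0.0, 92.9]
force: [0.2, -0.2, -0.8]
gripper_width: 5.0
gripper_force: 25.0
```

Call:
send_rows(targets="0 0 0.0005 0 0 0 0;0 0 0.001 0 0 0 0;0 0 0.001 0 0 0 0;0 0 0.001 0 0 0 0")

```text
time_s: 7.68
ee_pos: [652.0, -30.0, 59.1]
ee_rot: [180.0, 0.0, 92.9]
force: [-1.5, 0.2, 4.1]
gripper_width: 4.8
gripper_force: 25.0
```

Contact force has started to rise, so I'll push a little further.

Call:
send_rows(targets="0 0 0.0005 0 0 0 0;0 0 0.001 0 0 0 0;0 0 0.001 0 0 0 0;0 0 0.001 0 0 0 0")

```text
time_s: 8.02
ee_pos: [652.1, -30.1, 59.0]
ee_rot: [179.9, 0.0, 92.9]
force: [-3.2, 0.2, 8.3]
gripper_width: 4.9
gripper_force: 25.0
```

Call:
send_rows(targets="0 0 0 0 0 0 8;0 0 0 0 0 0 15;0 0 0 0 0 0 25;0 0 0 0 0 0 25;0 0 -0.005 0 0 0 25;0 0 -0.02 0 0 0 25;0 0 -0.05 0 0 0 25;0 0 -0.09 0 0 0 25;0 0 -0.13 0 0 0 25;0 0 -0.155 0 0 0 25;0 0 -0.16 0 0 0 25;0 0 -0.16 0 0 0 25")

```text
time_s: 9.02
ee_pos: [652.9, -30.1, 220.1]
ee_rot: [179.7, 0.0, 92.9]
force: [-0.0, -0.7, -0.8]
gripper_width: 22.9
gripper_force: 0.0
```

```bash
python3 - <<'E'
from h import *
s=env.state(); print(s['ee_pos'],s['ee_rot'],s['force'],s['gripper_width'])
f=grab('wrist'); cv2.imwrite('pics/w4raw.png',f['image']);cv2.imwrite('pics/w4.png',cv2.resize(f['image'],(800,600)))
E
```

```text
[652.90440827 -30.08711034 220.08154479] [1.79707256e+02 3.78774511e-02 9.28976254e+01] [-0.00735649 -0.72761946 -0.83224376] 22.872579355167833
```

View pics/w4.png

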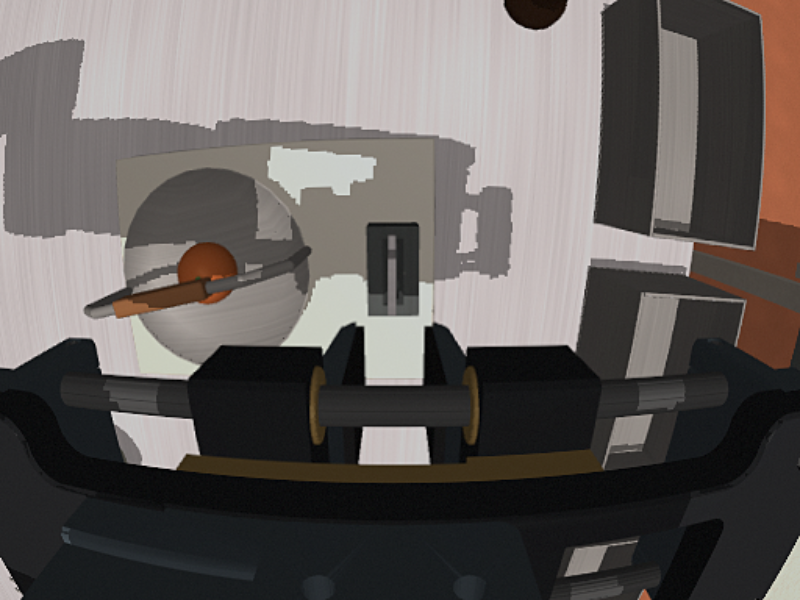

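The wrist view shows the tag standing in the block's slot at u≈392, v≈237–315, with the fingers clear of it. The dish grip runs from about (114,310) to (207,287).

```bash
python3 - <<'E'
from h import *
f=grab('wrist'); s=.64
q=lambda u,v,z: onz(f,u*s,v*s,z,True)
a,b=q(114,309,126),q(207,287,126); print('grip ends',a,b,np.hypot(*(b-a)[:2]),'c',(a+b)/2,'ang',np.degrees(np.arctan2(*(b-a)[1::-1])))
# dish rim circle on z=41
i=f['image']; cv2.imwrite('pics/x.png',i)
pts=np.array([q(u,v,41)[:2] for u,v in [(124,265),(140,205),(170,177),(212,168),(260,180),(295,214),(311,260),(302,310)]])
A=np.c_[2*pts,np.ones(len(pts))]; sol=np.linalg.lstsq(A,(pts**2).sum(1),rcond=None)[0]; print('rim',sol[:2],np.sqrt(sol[2]+sol[:2]@sol[:2]))
st=env.state(); move([509,-37,200],9,st)
E
```

```text
grip ends [464.96425919 -43.61839898 126.        ] [536.96894915 -25.55804644 126.        ] 74.23511103898439 c [500.96660417 -34.58822271 126.        ] ang 14.08055575021672
rim [504.3761581  -33.02109006] 83.17429294290388
move [ 0.0002 -0.1421  0.0164] [-0.12  0.09 83.9 ] now [651. -30. 216.] [-1.7986e+02 -1.0000e-02  9.2900e+01] t 9.12
```

Call:
send_rows(targets="0.003 -0.015 0 0 0 6 40;0.003 -0.03 0 0 0 13 50;0.003 -0.05 0 0 0 20 50;0.003 -0.07 0 0 0 27 50;0.003 -0.09 0 0 0 34 50;0.003 -0.11 0 0 0 41 50;0.003 -0.13 0 0 0 48 50;0.003 -0.147 0 0 0 55 50;0.003 -0.147 0 0 0 62 50;0.003 -0.147 0 0 0 69 50;0.003 -0.147 0 0 0 76 50;0.003 -0.147 0 0 0 79 50")

```text
time_s: 10.12
ee_pos: [503.4, -34.4, 215.1]
ee_rot: [-179.9, 0.3, 13.6]
force: [-0.8, -0.8, -0.8]
gripper_width: 45.8
gripper_force: 0.0
```

Call:
send_rows(targets="0 0 0 0 0 0 50;0 0 0 0 0 0 50;0 0 0 0 0 0 50")

```text
time_s: 10.37
ee_pos: [504.3, -34.4, 216.2]
ee_rot: [-180.0, 0.1, 14.0]
force: [0.0, -1.2, 0.4]
gripper_width: 46.0
gripper_force: 0.0
```

```bash
python3 - <<'E'
from h import *
s=env.state(); print(s['ee_pos'],s['ee_rot'])
f=grab('wrist'); cv2.imwrite('pics/w5.png',cv2.resize(f['image'],(800,600)))
g=grab('top'); cv2.imwrite('pics/t5raw.png',g['image'])
E
```

```text
[504.25635892 -34.38175112 216.20680841] [-1.79956064e+02  1.41076917e-01  1.39729605e+01]
```

View pics/w5.png

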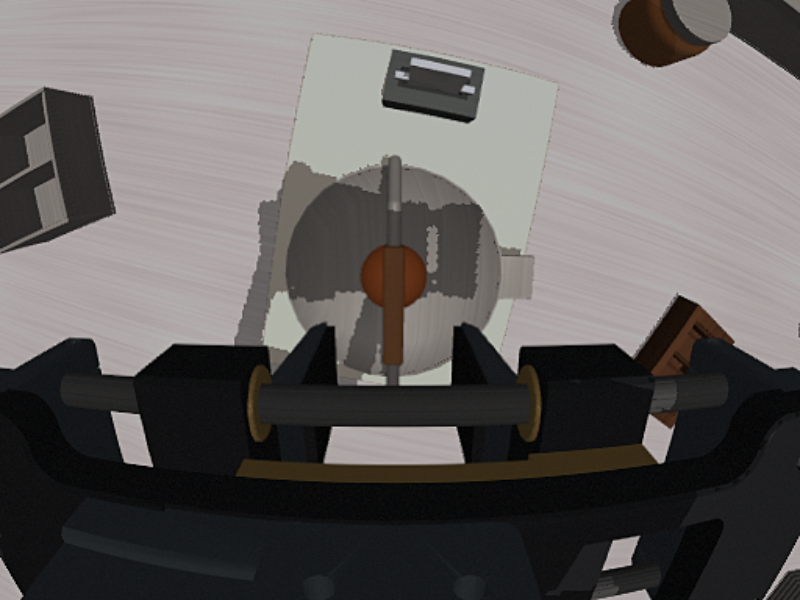

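The tag is seated in the block, with its shoulders at (402,75) and (467,90). The dish grip runs from (394,248) to (393,364), centred between the fingers and parallel to them. The clementine is centred at (393,277) and the tab is at (517,276).

```bash
python3 - <<'E'
from h import *
f=grab('wrist'); s=.64
q=lambda u,v,z: onz(f,u*s,v*s,z,True)
a,b=q(394.5,248,135),q(393.2,364,135); d=(a-b)[:2]; print('grip',a,b,np.hypot(*d),'c',(a+b)/2,'ang',np.degrees(np.arctan2(d[1],d[0])))
l,r=q(394.5,157,41),q(393.5,385,41); print('legs',l,r)
c=(a+b)/2; t=q(534,276,41); print('tab end',t,np.hypot(*(t-c)[:2]),np.degrees(np.arctan2(*(t-c)[1::-1])))
w=q(402,75,51),q(467,90,51); print('shoulder ends',w,(w[0]+w[1])/2)
p=np.array([q(u,v,41)[:2] for u,v in [(288,270),(300,222),(340,180),(440,175),(480,208),(500,275),(492,310),(350,375)]])
A=np.c_[2*p,np.ones(len(p))]; o=np.linalg.lstsq(A,(p**2).sum(1),rcond=None)[0]; print('rim',o[:2],np.sqrt(o[2]+o[:2]@o[:2]))
E
```

```text
grip [537.77219307 -27.1862986  135.        ] [471.49554932 -42.8774637  135.        ] 68.10878187695432 c [504.6338712  -35.03188115 135.        ] ang 13.319673128137737
legs [590.83887947 -14.190255    41.        ] [415.63166876 -56.88366481  41.        ]
tab end [ 530.74146668 -141.8111922    41.        ] 109.9246460572358 -76.26070080477885
shoulder ends (array([650.52853216,  -4.88785274,  51.        ]), array([651.97478135, -52.6992803 ,  51.        ])) [651.25165676 -28.79356652  51.        ]
rim [501.51282663 -35.25289921] 83.9366873378702
```

Call:
send_rows(targets="0 0 0.015 0 0 -0.1 50;0 0.0004 0.04 0 0 0.2 45;0 0.0004 0.065 0 0 0.2 45;0 0.0004 0.087 0 0 0.2 45;0 0.0004 0.102 0 0 0.2 45;0 0.0004 0.109 0 0 0.2 45;0 0.0004 0.109 0 0 0.2 45;0 0.0004 0.109 0 0 0.2 35;0 0.0004 0.109 0 0 0.2 27;0 0.0004 0.109 0 0 0.2 23;0 0.0004 0.109 0 0 0.2 20;0 0.0004 0.109 0 0 0.2 18")

```text
time_s: 11.52
ee_pos: [505.4, -34.9, 109.2]
ee_rot: [180.0, -0.1, 13.7]
force: [0.3, 0.0, 0.3]
gripper_width: 16.7
gripper_force: 0.0
```

Call:
send_rows(targets="0 0 0 0 0 0 16;0 0 0 0 0 0 14;0 0 0 0 0 0 13;0 0 0 0 0 0 12;0 0 0 0 0 0 10;0 0 0 0 0 0 6;0 0 0 0 0 0 0;0 0 0 0 0 0 0;0 0 0 0 0 0 0;0 0 0 0 0 0 0", grip_force=45)

```text
time_s: 12.35
ee_pos: [505.0, -34.7, 108.6]
ee_rot: [-180.0, -0.0, 13.7]
force: [-2.1, 2.9, 4.4]
gripper_width: 11.8
gripper_force: 45.0
```

```bash
python3 -c "
from h import *
s=env.state();print(s['ee_pos'],s['ee_rot'],s['force'],s['torque'],s['gripper_width'],s['gripper_force'])"
```

```text
[504.9722571  -34.65998733 108.57016542] [-1.79985705e+02 -6.69222683e-03  1.36907914e+01] [-2.05626782  2.86829956  4.37599448] [ 0.58247419  0.21584721 -0.00942759] 11.799445758540969 44.999295473098755
```

Call:
send_rows(targets="0 0 -0.0003 0 0 0 0;0 0 -0.001 0 0 0 0;0 0 -0.002 0 0 0 0;0 0 -0.0035 0 0 0 0;0 0 -0.0055 0 0 0 0;0 0 -0.008 0 0 0 0;0 0 -0.011 0 0 0 0;0 0 -0.0135 0 0 0 0;0 0 -0.0155 0 0 0 0;0 0 -0.017 0 0 0 0;0 0 -0.018 0 0 0 0;0 0 -0.018 0 0 0 0")

```text
time_s: 13.35
ee_pos: [505.1, -34.9, 126.7]
ee_rot: [180.0, -0.0, 13.7]
force: [0.0, -0.3, -3.0]
gripper_width: 11.6
gripper_force: 45.0
```

Call:
send_rows(targets="0 0 -0.001 0 0 0 0;0 0 -0.003 0 0 0 0;0 0 -0.007 0 0 0 0;0 0 -0.012 0 0 0 0;0 0 -0.018 0 0 0 0;0 0 -0.025 0 0 0 0;0 0 -0.033 0 0 0 0;0 0 -0.041 0 0 0 0;0 0 -0.049 0 0 0 0;0 0 -0.055 0 0 0 0;0 0 -0.059 0 0 0 0;0 0 -0.06 0 0 0 0")

```text
time_s: 14.35
ee_pos: [505.4, -34.9, 187.4]
ee_rot: [180.0, -0.1, 13.7]
force: [-0.1, 0.3, -3.5]
gripper_width: 12.0
gripper_force: 45.0
```

```bash
python3 - <<'E'
from h import *
s=env.state();print(s['ee_pos'],s['ee_rot'],s['force'],s['torque'],s['gripper_width'],s['gripper_force'])
f=grab('wrist'); cv2.imwrite('pics/w6.png',cv2.resize(f['image'],(800,600)))
E
```

```text
[505.41487616 -34.88881551 187.42232473] [ 1.79964732e+02 -8.99962479e-02  1.36974252e+01] [-0.09751405  0.26951646 -3.46811439] [-0.02485377  0.00948232  0.02148839] 11.980183008118624 44.9977308511734
```

View pics/w6.png

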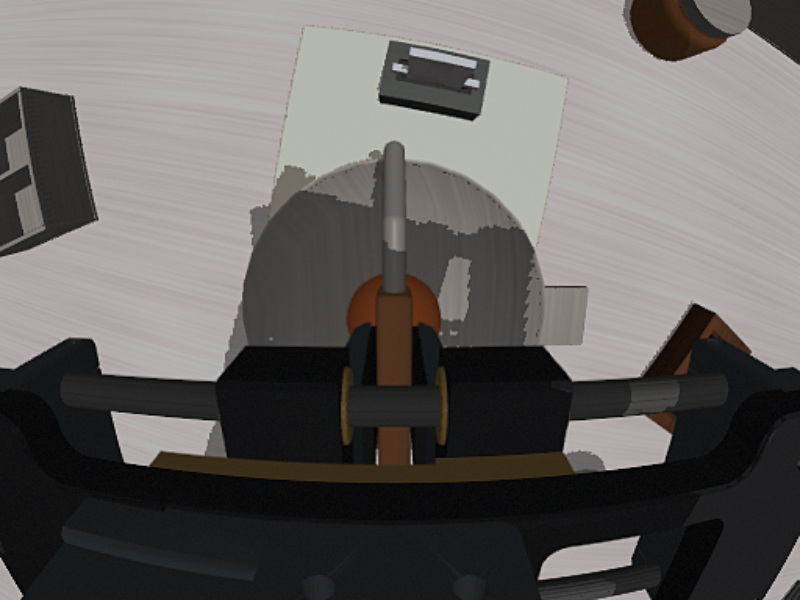

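The dish is up, with the clementine centred on the grip line at (394,310) and the tab at (566,316). The tag is still seated.

Call:
send_rows(targets="0 0 0 0 0 -0.2 0;0 0 0 0 0 -0.6 0;0 0 0 0 0 -1.2 0;0 0 0 0 0 -2 0;0 0 0 0 0 -3 0;0 0 0 0 0 -4.2 0;0 0 0 0 0 -5.6 0;0 0 0 0 0 -7.2 0;0 0 0 0 0 -9 0;0 0 0 0 0 -11 0;0 0 0 0 0 -13 0;0 0 0 0 0 -15 0")

```text
time_s: 15.4
ee_pos: [505.0, -34.8, 186.4]
ee_rot: [180.0, 0.0, 28.9]
force: [-0.6, 0.8, -4.0]
gripper_width: 11.7
gripper_force: 45.0
```

Call:
send_rows(targets="0 0 0 0 0 -2 0;0 0 0 0 0 -4 0;0 0 0 0 0 -6 0;0 0 0 0 0 -8 0;0 0 0 0 0 -10 0;0 0 0 0 0 -12 0;0 0 0 0 0 -14 0;0 0 0 0 0 -16 0;0 0 0 0 0 -18 0;0 0 0 0 0 -20 0;0 0 0 0 0 -22 0;0 0 0 0 0 -24 0")

```text
time_s: 16.4
ee_pos: [505.0, -34.8, 186.4]
ee_rot: [180.0, 0.0, 52.9]
force: [-0.5, 0.2, -4.4]
gripper_width: 11.8
gripper_force: 45.0
```

Call:
send_rows(targets="0 0 0 0 0 -2 0;0 0 0 0 0 -4 0;0 0 0 0 0 -6 0;0 0 0 0 0 -8 0;0 0 0 0 0 -10 0;0 0 0 0 0 -12 0;0 0 0 0 0 -14 0;0 0 0 0 0 -16 0;0 0 0 0 0 -18 0;0 0 0 0 0 -20 0;0 0 0 0 0 -22 0;0 0 0 0 0 -24 0")

```text
time_s: 17.4
ee_pos: [505.0, -34.9, 186.4]
ee_rot: [-180.0, 0.0, 76.9]
force: [0.0, -0.0, -3.6]
gripper_width: 11.6
gripper_force: 45.0
```

Call:
send_rows(targets="0 0 0 0 0 -2 0;0 0 0 0 0 -4 0;0 0 0 0 0 -6 0;0 0 0 0 0 -7.9 0;0 0 0 0 0 -9.6 0;0 0 0 0 0 -11.2 0;0 0 0 0 0 -12.6 0;0 0 0 0 0 -13.8 0;0 0 0 0 0 -14.7 0;0 0 0 0 0 -15.3 0;0 0 0 0 0 -15.6 0;0 0 0 0 0 -15.7 0")

```text
time_s: 18.4
ee_pos: [505.0, -34.8, 186.4]
ee_rot: [180.0, 0.0, 92.4]
force: [0.1, 0.2, -3.6]
gripper_width: 11.5
gripper_force: 45.0
```

Call:
send_rows(targets="0 0 0 0 0 0 0;0 0 0 0 0 0 0;0 0 0 0 0 0 0;0 0 0 0 0 0 0;0 0 0 0 0 0 0;0 0 0 0 0 0 0;0 0 0 0 0 0 0;0 0 0 0 0 0 0;0 0 0 0 0 0 0;0 0 0 0 0 0 0;0 0 0 0 0 0 0;0 0 0 0 0 0 0")

```text
time_s: 19.4
ee_pos: [505.0, -34.9, 186.5]
ee_rot: [180.0, 0.0, 92.4]
force: [0.2, 0.6, -4.3]
gripper_width: 11.8
gripper_force: 45.0
```

```bash
python3 - <<'E'
from h import *
s=env.state();print(s['ee_pos'],s['ee_rot'],s['force'],s['torque'],s['gripper_width'],s['gripper_force'])
f=grab('wrist'); cv2.imwrite('pics/w7.png',cv2.resize(f['image'],(800,600)))
E
```

```text
[504.97513924 -34.8733238  186.45850883] [1.79997663e+02 6.60135649e-03 9.23968006e+01] [ 0.19603057  0.58401397 -4.2539569 ] [ 0.00126946 -0.1127997   0.0225799 ] 11.767855508857664 44.99777019023895
```

View pics/w7.png

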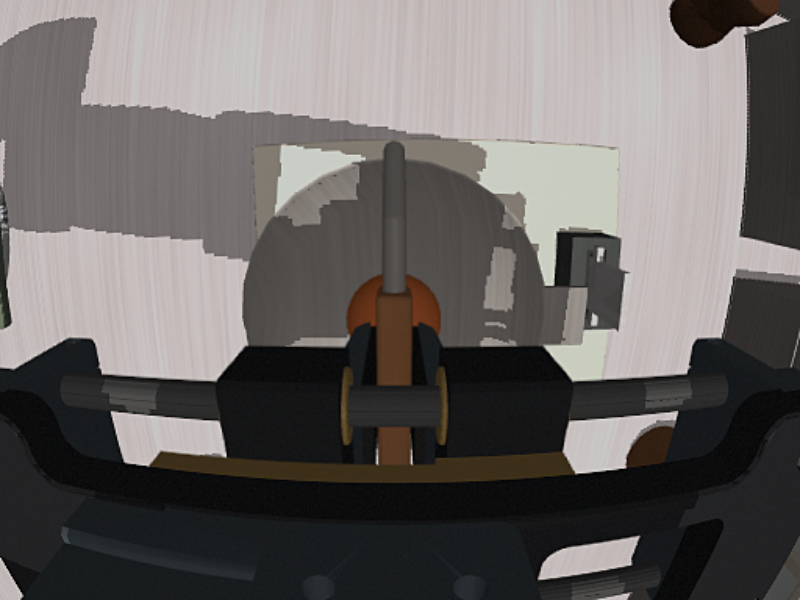

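The tab at (565,316) points to the standing tag at (605,295), and the clementine still sits in the middle at (394,310). Everything is still.

```bash
python3 -c "
from h import *
print(env.job_done())"
```

```text
the job is handed in; nothing more can be done
None
```

The tag is home in the block, and the dish is held level about 78 mm above its spot with its tab towards the tag and the clementine in the middle; I handed the job in at about 19.5 s, and the script gave no verdict.

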